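Square up two blanks in the clamping jig and lock its sliding stop

ROBOT

A 6-joint arm with a two-finger parallel gripper is mounted at the origin on the work surface. World frame = base frame: x ahead of the robot, y to its left, z up, the work surface at z = 0. Lengths are in m, angles in rad, forces in N, time in s.
With the tool pointing down it reaches from about 0.375 to 0.9 m from the base axis. Payload 3.1 kg.
Tool frame: the origin (TCP) lies midway between the tips of the shut fingers; the grasp point (between the pads) lies 19 mm behind it (manip.pinch_z is the distance from the TCP to the grasp point, in m); z points along the fingers, y is the line along which they close (so a half turn about z gives the same grasp; the last joint's range is limited). The gripper opens to 85 mm and grips with 20 to 120 N. Pads are 22 mm wide; open, the fingers measure 114 mm over their backs; the gripper's body (76 mm by 85 mm) begins 54 mm behind the grasp point. The pads swing forward as they close: fully open they stand 13 mm farther back than shut.
Start: joints at [0.995, 0.527, 1.433, -0, 1.181, -0.178], TCP at [0.242, 0.576, 0.231] pointing down, gripper open.
Joint ranges: [-3.08, 3.08], [-0.75, 2.2], [0.22, 2.44], [-1.43, 4.57], [0, 2.65], [-2.85, 2.85]. Speed limits (rad/s): [2.79, 2.79, 3.14, 3.14, 3.14, 3.14].

INTERFACE

Orientations are given as a unit quaternion [x, y, z, w].
In Python, from station import manip, viewer, ticket gives the robot as it stands.
- The arm moves only by the shell command python3 -m creep 'ROWS' [FORCE]. ROWS is JSON, a list of rows, each an object with "slide": the shift along the tool's x, y, z in cm, a list of three; "angular": the turn, a rotation vector about the tool's x, y, z in rad, a list of three; "claw": the opening, from -1 (shut) to 1 (fully open). A call has 1 to 10 rows; each row shifts and turns the commanded pose from where the row before left it, along the tool's axes as they then stand; what a row does not reach is not made up. A row lasts 1/12 s, in which the tool goes at most 41.7 mm and 7.16 degrees, less where a joint would pass 70% of its speed; a pose out of reach is approached as far as the arm can. A call with a gripper value outside its range is refused whole. The fingers move at their own pace and stop on an object; FORCE is the grip in N (left out, the last holds). Time passes only in rows, so rows that do not move let the fingers close. It gives the time, the measured TCP pose, the force, the opening and the grip force at its end, in the units of the state.
- manip.sense(): the state, without advancing time (a new reading comes with each control period).
- viewer.snapshot(name): name is "scene" or "side" or "wrist"; returns the picture (384x512x3 uint8, blue, green, red); there is no depth.
- viewer.calibration(name): a dict with "fov_y" (degrees; the focal length in pixels is half the picture's height over the tangent of half this angle, whatever the lens; pixels are square), "cx", "cy" (the principal point, pixels), "k1" (the pictures are not rectified: a ray, as slopes to the right and down, at radius r is drawn at 1 + k1 r^2 times it, then the intrinsics apply), "T" (4x4, takes a point from camera to world coordinates); the wrist camera has in their place "tool_from_camera" (4x4, takes a point from camera to tool coordinates, whose origin is the TCP and whose axes are the flange's). Camera axes: x right, y up, looking along -z (the intrinsics and any distortion apply to the point x, -y, -z); pixel columns grow to the right and rows downward; lengths in m; the calibration is good to about 2 mm. A picture is of the moment at which its call begins: read the wrist's pose just before it. calibration takes no time and is no camera call.
- ticket.sign_off(): hands the job in; it is judged then, once.
The state is a dict: "t": time; "q": joint angles; "qd": joint speeds; "tau": joint torques, N m; "tcp_pos": TCP position; "tool_rot": TCP orientation; "force": force on the tool from outside, world axes, zero at the start; "ft_torque": the same for the moment, N m; "finger_gap": opening from 0.0 (shut) to 1.0 (fully open); "gripper_force": force on a finger pad.
Only numpy, scipy, OpenCV 4.12 (cv2) and the standard library are available. Lean on these libraries where they do the work, as an engineer would, in place of code of your own. Each camera call takes 0.05 s, during which the arm holds its last target. There are 200 camera calls.

TASK

Two blanks lie as a ragged pile in the clamping jig on the bench. Loosen the yellow clamp knob so that the red carriage runs free, square the pile up flush against the back rail and the end stop with the carriage's jaw pushed right up against it, then tighten the knob firmly, to about half a newton-metre, so that the carriage is locked there, neither slack nor overtightened. Leave the blanks lying flat one on the other, and do not disturb the hammer, the bottle or the blue bin.

Things in the scene. Friction and masses are not known exactly. Their poses are not given: they have to be found in the camera images.
- fixture: Clamping jig fixed to the bench: plywood board 200 (x) by 370 (y) by 12 mm, origin at the centre of its underside, x towards the back rail, y along it. The aluminium rail runs all along y, 40 mm wide, front face at x = +35 mm, centre line x = +55, top at z = 52. Dark steel end stop at the -y end: face (towards +y) at y = -140 mm, x from -70 to +35, top at z = 42
- home (a point): Point on the jig's board (12 mm over the bench) under the centre of a squared pile: x = -5, y = -70 mm in the jig's frame. A blank in its place, long side along the jig's y, has its origin over this point and touches both rail and end stop
- plate_low: Lower blank, bare aluminium, 80 (x) by 140 (y) by 12 mm, about 0.36 kg, origin at the centre of its underside; lies loose on the jig's board (top 24 mm over the bench), its axes within 0.08 rad of the jig's, up to 50 mm from its place. A blank pushed while askew can jam between jaw and end stop, so square it to the rail first
- plate_top: Upper blank, blue plastic, 80 (x) by 140 (y) by 12 mm, about 0.2 kg, origin at the centre of its underside; lies loose on the lower one (top 36 mm over the bench), its axes within 0.16 rad of the jig's, up to 60 mm from its place
- carriage (a joint): Travel (m) of the red carriage along the rail: 0 at the far +y end, growing towards the end stop (jig's -y), stops at 0.127. It reads 0.115 when the jaw meets a squared pile. The carriage is 60 mm long in y and sits on the rail, top 69 mm over the bench. Slides with about 5 N when unclamped
- jaw (a point): Top edge of the inner face (towards the blanks) of the carriage's steel jaw, 62 mm over the bench, at x = -30 mm in the jig's frame. The jaw is an upright plate 14 mm thick, on the +y side of this point, from the rail to x = -56 mm, z from 14 to 62 mm; its outer face can be pushed towards -y
- knob (a joint): Angle (rad) of the clamp knob, growing clockwise seen from above (tightening), 0 to 4.5; found near 3.0. At 0 the bar lies along the jig's x; its world heading is the jig's yaw minus this angle. The shoe begins to bite anywhere between 1.6 and 2.95 (unknown liner wear), free below; then the clamp force grows about 115 N per rad
- knob_grip (a point): Middle of the yellow knob's bar, on its vertical axis, 99 mm over the bench; moves with the carriage (rail's centre line, 30 mm to +y of the jaw's inner face). Bar 84 long, 16 wide, 26 mm high (83 to 109 mm over the bench) on a 14 mm stem. Turning takes 0.06 N m when free; tightening takes that plus about 0.008 N m per N of clamp force.
- shoe: Clamp shoe hidden in the carriage under the knob (36 mm across), pressed onto the rail's top by the knob; the force on it is the clamp force. As found it may be anywhere from 5 to 150 N; free is under 2 N; firmly locked is 28 to 110 N, best about 55 N (0.5 N m on the knob). Self-locking (over 58 N it may spring back to that when let go), so a torque read at rest may be too low
- hammer: A hammer 200 mm long lying on the bench beside the jig; leave alone
- oil: A yellow bottle with a red cap, 56 mm in diameter and 120 mm tall, standing beside the jig; leave alone
- bin: A blue open bin 110 by 90 by 55 mm beside the jig; leave alone
Mind the look-alikes: they are no part of the job. Of the things like the plate_low, leave any that is brown; of the rest the smaller one is meant.

How it is judged:
On the way, in this order (a step that is already met when the one before it is completed fails the run):
1. the clamp knob is loosened until the shoe no longer presses on the rail (contact force between shoe and anything else below 2 N), for 0.2 s.
2. the carriage is pushed along until its jaw meets the pile at the end stop (value of joint carriage above 0.111 m), for 0.2 s.
At the end, for the whole second after the job is handed in: Both blanks flat one on the other on the board, at rest, within 4 mm of flush with back rail and end stop and 0.035 rad of square; the jaw within 4 mm of the pile (carriage over 0.111 m); the knob tightened so that the shoe presses on the rail with 28 to 110 N (contact force between shoe and anything else between 28 and 110 N and value of joint carriage above 0.111 m and x of each of plate_low, plate_top in the frame of fixture above -0.009 m and y of each of plate_low, plate_top in the frame of fixture below -0.066 m and angle between the y axis of each of plate_low, plate_top and the y axis of fixture, either way round below 0.035 rad and z of plate_low in the frame of fixture below 0.015 m and z of plate_top in the frame of plate_low above 0.009 m and z of plate_top in the frame of fixture below 0.027 m and angle between plate_top's own z axis and vertical below 0.05 rad and linear speed of plate_top below 0.01 m/s); the robot touches nothing.
It fails at once if the hammer, the bottle or the bin is shifted by more than 20 mm (distance of any of hammer, oil, bin from where it was at the start of the episode above 0.02 m).
It also fails if it takes over 72 s, if anything falls off the work surface, if the arm or the gripper's body presses on something with over 40 N, if the wrist force passes 120 N, or if a joint passes its speed limit or range.

## Working session

There is one attempt and no reset: what is moved stays moved. The work goes in short steps, Python scripts to look and compute and a shell command to move; the robot and the scene stay as the last step left them, time stands still between calls to the robot, and variables do not carry over. Pictures are saved under pics/ and viewed, at most 10 in all, crops included, and the job is handed in when it is done.

```bash
mkdir -p pics; ls; cat > h.py <<'E'
import numpy as np,cv2
from scipy.spatial.transform import Rotation as R
from station import manip,viewer,ticket
def snap(n,f):
    s=manip.sense(); im=viewer.snapshot(n); cv2.imwrite('pics/'+f,im); return im,s
def cam(n,s=None):
    c=viewer.calibration(n); f=192/np.tan(np.radians(c['fov_y'])/2)
    if n=='wrist':
        T=np.eye(4);T[:3,:3]=R.from_quat(s['tool_rot']).as_matrix();T[:3,3]=s['tcp_pos'];T=T@np.array(c['tool_from_camera'])
    else: T=np.array(c['T'])
    return c,f,T
def ray(n,u,v,z,s=None):
    c,f,T=cam(n,s); d=np.array([(u-c['cx'])/f,(v-c['cy'])/f]); p=d.copy()
    for _ in range(30): p=d/(1+c['k1']*(p@p))
    w=T[:3,:3]@np.array([p[0],-p[1],-1]); return T[:3,3]+w*(z-T[2,3])/w[2]
def proj(n,P,s=None):
    c,f,T=cam(n,s); q=np.linalg.inv(T)@np.append(P,1); p=np.array([q[0],-q[1]])/-q[2]; p=p*(1+c['k1']*(p@p))
    return p*f+[c['cx'],c['cy']]
E
python3 - <<'E'
from h import *
ims=[]
for n in('scene','side'):
    im,s=snap(n,n+'0.png'); c=cam(n);print(n,c[0])
    cv2.imwrite('pics/%s_b.png'%n,cv2.resize(im,(800,600),interpolation=cv2.INTER_CUBIC))
print(manip.sense(), manip.pinch_z)
E
```

```text
pics
scene {'fov_y': 57.66635684269376, 'cx': 259.03849925581795, 'cy': 190.13733701571388, 'k1': 0.013166391891830255, 'T': array([[ 0.00220905, -0.79674132,  0.60431646,  1.08750598],
       [ 0.99998494,  0.00479593,  0.00266764,  0.01219465],
       [-0.00502368,  0.60430147,  0.79673992,  0.87120205],
       [ 0.        ,  0.        ,  0.        ,  1.        ]])}
side {'fov_y': 57.86592723827397, 'cx': 254.63379746819044, 'cy': 191.2957368513756, 'k1': -0.01644539748581941, 'T': array([[ 0.98051862,  0.1326453 , -0.14487395,  0.35986026],
       [-0.19640835,  0.67200759, -0.7140235 , -0.79578054],
       [ 0.00264453,  0.72856779,  0.6849686 ,  0.82441236],
       [ 0.        ,  0.        ,  0.        ,  1.        ]])}
{'t': 0.1, 'q': array([ 9.94483599e-01,  5.28383279e-01,  1.43378582e+00, -7.84969554e-06,
        1.18141175e+00, -1.78518439e-01]), 'qd': array([-7.91085350e-05, -1.22216660e-03, -4.01310121e-03, -1.82216095e-03,
        9.89534014e-04,  7.17041794e-05]), 'tau': array([-9.48575507e-04, -4.43305457e+01, -1.78585070e+01, -3.12117272e-04,
        3.88568529e-03,  2.03065063e-06]), 'tcp_pos': array([0.24173992, 0.57564814, 0.23042158]), 'tool_rot': array([ 1.97586776e-01,  9.80284896e-01, -9.25470468e-04, -3.62969816e-04]), 'force': array([-0.0871651 , -0.01914378, -0.1633194 ]), 'ft_torque': array([-0.00640637, -0.00231631, -0.0353287 ]), 'gripper_force': 0.0, 'finger_gap': 1.0019108649581896} 0.0187
```

View pics/scene_b.png

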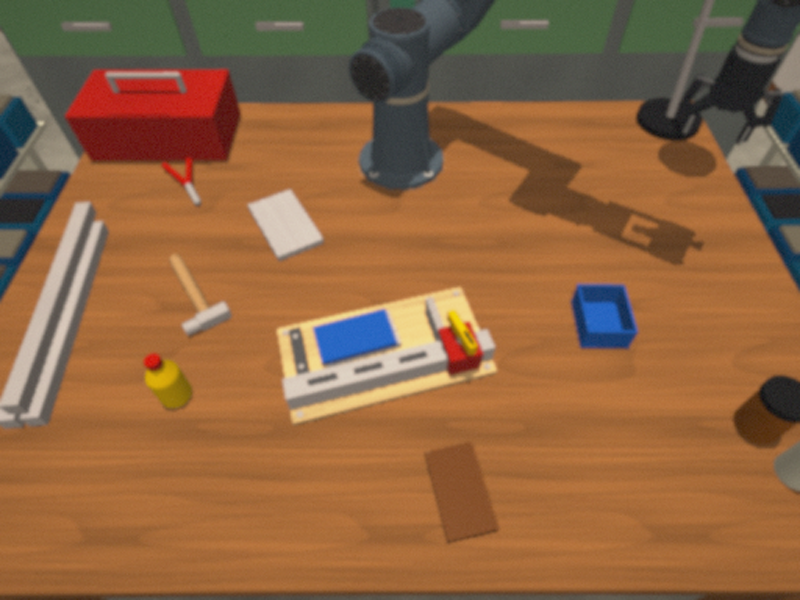

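View pics/side_b.png

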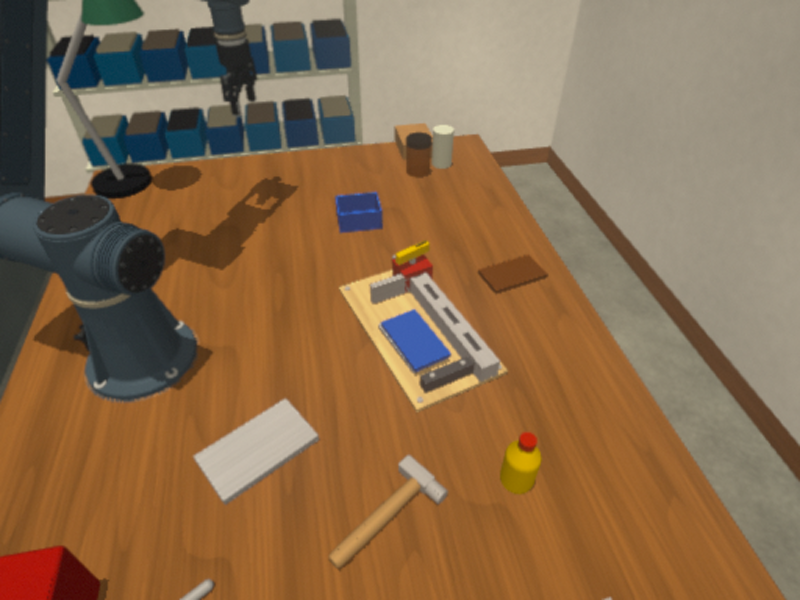

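The scene view shows the jig around (385,355), with the rail on the +x side and the carriage and knob at (460,335). The blue blank is at (355,335), the end stop at (298,350), the bottle at (168,380), the hammer at (205,300) and the bin at (605,315). I'll take enlarged crops next.

```bash
python3 - <<'E'
import cv2
a=cv2.imread('pics/scene0.png')[180:275,172:322]; cv2.imwrite('pics/c1.png',cv2.resize(a,None,fx=5.3,fy=5.3,interpolation=cv2.INTER_CUBIC))
b=cv2.imread('pics/side0.png')[150:265,210:330]; cv2.imwrite('pics/c2.png',cv2.resize(b,None,fx=5.2,fy=5.2,interpolation=cv2.INTER_CUBIC))
E
```

```text
(no output)
```

View pics/c1.png

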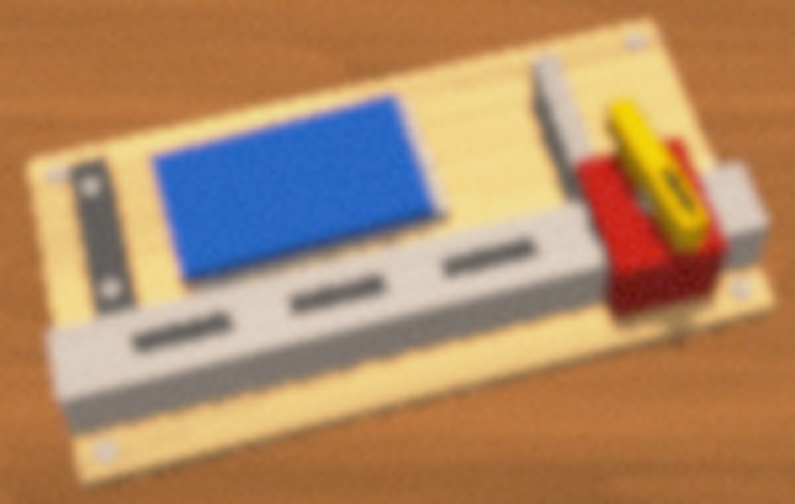

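View pics/c2.png

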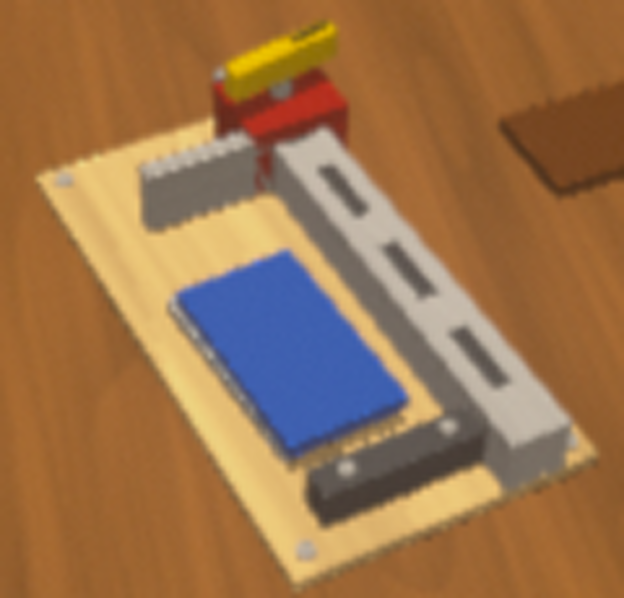

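```bash
cat >> h.py <<'E'
from scipy.optimize import least_squares
def fitrect(obs,pts):
    # obs: list of (name,u,v,z,idx,state) ; pts idx->(x,y) local ; returns x,y,yaw
    def r(p):
        c,s=np.cos(p[2]),np.sin(p[2])
        return np.concatenate([ray(n,u,v,z,st)[:2]-(p[:2]+np.array([c*pts[i][0]-s*pts[i][1],s*pts[i][0]+c*pts[i][1]])) for n,u,v,z,i,st in obs])
    o=least_squares(r,[.5,0,0],loss='soft_l1',f_scale=.003); return o.x,r(o.x).reshape(-1,2)
def J(J0,x,y): c,s=np.cos(J0[2]),np.sin(J0[2]); return np.array([J0[0]+c*x-s*y,J0[1]+s*x+c*y])
def inJ(J0,P): c,s=np.cos(J0[2]),np.sin(J0[2]); d=np.array(P[:2])-J0[:2]; return np.array([c*d[0]+s*d[1],-s*d[0]+c*d[1]])
E
python3 - <<'E'
from h import *
S=lambda u,v:(172+(u+.5)/5.3-.5,180+(v+.5)/5.3-.5); D=lambda u,v:(210+(u+.5)/5.2-.5,150+(v+.5)/5.2-.5)
b=[(-.1,-.185),(-.1,.185),(.1,.185),(.1,-.185)]
o=[('scene',*S(28,158),.012,0,None),('scene',*S(655,20),.012,1,None),('scene',*S(772,302),.012,2,None),('scene',*S(83,473),.012,3,None),
('side',*D(38,178),.012,1,None),('side',*D(297,578),.012,0,None),('side',*D(597,456),.012,3,None)]
j,e=fitrect(o,b);print(j,(e*1000).round(1))
for only in('scene','side'): print(only,fitrect([q for q in o if q[0]==only],b)[0])
p=[(-.04,-.07),(-.04,.07),(.04,.07),(.04,-.07)]
o=[('scene',*S(153,157),.036,0,None),('scene',*S(396,96),.036,1,None),('scene',*S(435,208),.036,2,None),('scene',*S(188,273),.036,3,None),
('side',*D(178,290),.036,1,None),('side',*D(290,250),.036,2,None),('side',*D(408,400),.036,3,None),('side',*D(292,445),.036,0,None)]
t,e=fitrect(o,p);print(t,(e*1000).round(1),'inJ',inJ(j,t),t[2]-j[2])
for n,uv in(('scene',S(545,55)),('side',D(143,172))): print('jaw end',inJ(j,ray(n,*uv,.062)))
a=ray('scene',*S(622,103),.109);c=ray('scene',*S(697,240),.109);print('knob',inJ(j,a),inJ(j,c),'head',np.arctan2(*(c-a)[1::-1])-0,(a+c)/2)
print('knob side',inJ(j,(ray('side',*D(228,72),.109)+ray('side',*D(335,27),.109))/2))
E
```

```text
[ 0.55371445 -0.03156171  0.26524553] [[ 0.5  1.5]
 [ 1.1  1.9]
 [-1.5 -1. ]
 [-3.2  3.1]
 [ 1.1 -6.8]
 [ 3.3  0.7]
 [-1.4 -2.9]]
scene [ 0.55298137 -0.03011078  0.26438274]
side [ 0.55466457 -0.03474682  0.26916674]
[ 0.53828788 -0.08494194  0.29457671] [[ 1.8  3.6]
 [ 2.2  1.3]
 [-0.4  0.3]
 [-1.8  5.9]
 [ 0.4 -1.7]
 [-1.3 -4. ]
 [-2.4 -3.9]
 [ 1.4 -0.2]] inJ [-0.0288805 -0.0474694] 0.029331176971331918
jaw end [-0.0549974   0.10390752]
jaw end [-0.05666928  0.1007094 ]
knob [0.01852138 0.12095893] [0.10523466 0.13018483] head 0.3712422181110986 [0.58051029 0.10583977 0.109     ]
knob side [0.05193234 0.12020261]
```

```bash
R='{"slide":[-2.43,-2.21,-0.75],"angular":[0,0,0],"claw":1}'; echo; python3 -m creep '[{"slide":[-2.43,-2.21,-0.75],"angular":[0,0,0],"claw":1},{"slide":[-2.43,-2.21,-0.75],"angular":[0,0,0],"claw":1},{"slide":[-2.43,-2.21,-0.75],"angular":[0,0,0],"claw":1},{"slide":[-2.43,-2.21,-0.75],"angular":[0,0,0],"claw":1},{"slide":[-2.43,-2.21,-0.75],"angular":[0,0,0],"claw":1},{"slide":[-2.43,-2.21,-0.75],"angular":[0,0,0],"claw":1},{"slide":[-2.43,-2.21,-0.75],"angular":[0,0,0],"claw":1},{"slide":[-2.43,-2.21,-0.75],"angular":[0,0,0],"claw":1},{"slide":[-2.43,-2.21,-0.75],"angular":[0,0,0],"claw":1},{"slide":[-2.43,-2.21,-0.75],"angular":[0,0,0],"claw":1}]'
python3 -m creep '[{"slide":[-2.43,-2.21,-0.75],"angular":[0,0,0],"claw":1},{"slide":[-2.43,-2.21,-0.75],"angular":[0,0,0],"claw":1},{"slide":[-2.43,-2.21,-0.75],"angular":[0,0,0],"claw":1},{"slide":[-2.43,-2.21,-0.75],"angular":[0,0,0],"claw":1},{"slide":[-2.43,-2.21,-0.75],"angular":[0,0,0],"claw":1},{"slide":[-2.43,-2.21,-0.75],"angular":[0,0,0],"claw":1},{"slide":[-2.43,-2.21,-0.75],"angular":[0,0,0],"claw":1},{"slide":[-2.43,-2.21,-0.75],"angular":[0,0,0],"claw":1},{"slide":[-2.43,-2.21,-0.75],"angular":[0,0,0],"claw":1},{"slide":[-2.43,-2.21,-0.75],"angular":[0,0,0],"claw":1}]'
python3 -m creep '[{"slide":[0,0,0],"angular":[0,0,0.124],"claw":1},{"slide":[0,0,0],"angular":[0,0,0.124],"claw":1},{"slide":[0,0,0],"angular":[0,0,0.124],"claw":1},{"slide":[0,0,0],"angular":[0,0,0.124],"claw":1},{"slide":[0,0,0],"angular":[0,0,0.124],"claw":1},{"slide":[0,0,0],"angular":[0,0,0.124],"claw":1},{"slide":[0,0,0],"angular":[0,0,0.124],"claw":1},{"slide":[0,0,0],"angular":[0,0,0.124],"claw":1},{"slide":[0,0,0],"angular":[0,0,0.124],"claw":1},{"slide":[0,0,0],"angular":[0,0,0.124],"claw":1}]'
python3 -m creep '[{"slide":[0,0,0],"angular":[0,0,0.124],"claw":1},{"slide":[0,0,0],"angular":[0,0,0.124],"claw":1},{"slide":[0,0,0],"angular":[0,0,0.124],"claw":1},{"slide":[0,0,0],"angular":[0,0,0.124],"claw":1},{"slide":[0,0,0],"angular":[0,0,0.124],"claw":1},{"slide":[0,0,0],"angular":[0,0,0.124],"claw":1},{"slide":[0,0,0],"angular":[0,0,0.124],"claw":1},{"slide":[0,0,0],"angular":[0,0,0.124],"claw":1},{"slide":[0,0,0],"angular":[0,0,0.124],"claw":1},{"slide":[0,0,0],"angular":[0,0,0.124],"claw":1}]'
python3 - <<'E'
from h import *
im,s=snap('wrist','w0.png'); print(s); np.save('w0.npy',s,allow_pickle=True)
cv2.imwrite('pics/w0b.png',cv2.resize(im,(800,600),interpolation=cv2.INTER_CUBIC)); print(cam('wrist',s))
E
```

```text
t: 0.93
tcp_pos: [0.3805, 0.2767, 0.3064]
tool_rot: [0.198, 0.98, -0.0, -0.0]
force: [-0.6, 0.8, 0.2]
finger_gap: 0.996
gripper_force: 0.0
t: 1.77
tcp_pos: [0.5189, -0.0211, 0.3813]
tool_rot: [0.198, 0.98, 0.0, -0.001]
force: [0.6, -0.8, -0.1]
finger_gap: 0.998
gripper_force: 0.0
t: 2.6
tcp_pos: [0.5185, -0.0195, 0.3808]
tool_rot: [0.732, 0.681, -0.0, -0.001]
force: [-0.2, -1.1, 0.5]
finger_gap: 1.002
gripper_force: 0.0
t: 3.43
tcp_pos: [0.5185, -0.0194, 0.3808]
tool_rot: [0.992, 0.128, -0.001, -0.0]
force: [-0.6, 0.2, -0.0]
finger_gap: 0.997
gripper_force: 0.0
{'t': 3.4333, 'q': array([-2.53104430e-01,  2.33109424e-01,  1.48086204e+00,  3.12168070e-05,
        1.42897074e+00,  1.06001882e+00]), 'qd': array([ 1.00060648e-03,  1.47869200e-05,  4.45967304e-04, -4.09142236e-04,
       -9.88766497e-04,  1.47312256e+00]), 'tau': array([-2.85957985e-04, -3.28808141e+01, -2.07670426e+01, -2.60539485e-05,
        5.07662364e-03, -9.80187133e-01]), 'tcp_pos': array([ 0.51849125, -0.01944614,  0.38077371]), 'tool_rot': array([ 9.91712106e-01,  1.28478182e-01, -6.20395852e-04, -2.65841293e-04])
[... 320 characters left out ...]
8464e-04,  9.62859400e-01,  2.70003250e-01,
         6.79058269e-02],
       [ 9.99999964e-01,  2.03541989e-04, -1.77345493e-04,
        -7.92943692e-04],
       [-2.25715773e-04,  2.70003213e-01, -9.62859395e-01,
        -1.43279244e-01],
       [ 0.00000000e+00,  0.00000000e+00,  0.00000000e+00,
         1.00000000e+00]])}, np.float64(275.0199613802347), array([[ 2.54683483e-01,  9.30772688e-01,  2.62294734e-01,
         5.84139262e-01],
       [-9.67024359e-01,  2.45265139e-01,  6.86214282e-02,
        -1.42783758e-03],
       [-4.60803008e-04, -2.71122141e-01,  9.62544842e-01,
         5.23974446e-01],
       [ 0.00000000e+00,  0.00000000e+00,  0.00000000e+00,
         1.00000000e+00]]))
```

View pics/w0b.png

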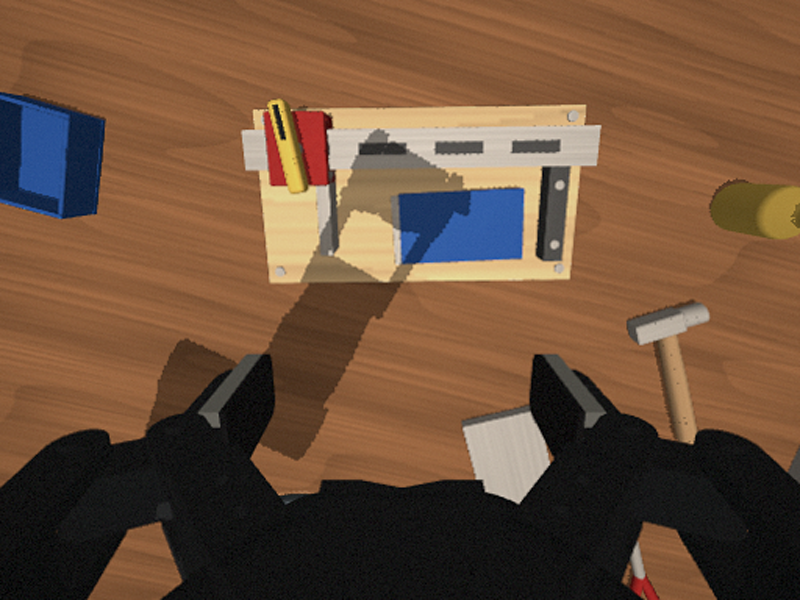

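```bash
python3 - <<'E'
import cv2
a=cv2.imread('pics/w0.png')[55:190,150:390]; cv2.imwrite('pics/c3.png',cv2.resize(a,(800,450),interpolation=cv2.INTER_CUBIC))
E
```

```text
(no output)
```

View pics/c3.png

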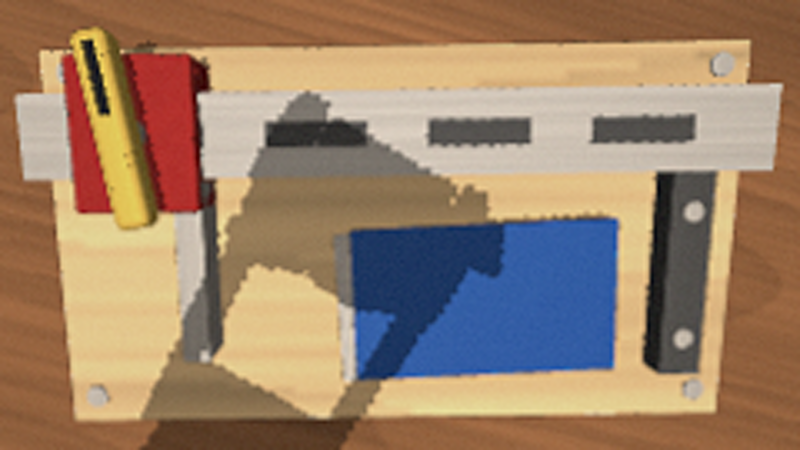

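The wrist crop shows the following:
- Board corners are at (75,420), (717,412) and (750,41).
- Blue blank corners are at (350,230), (617,217), (615,369) and (355,380). The lower blank's edge shows at x≈340.
- The knob bar runs from (90,30) to (137,225).
- The jaw's top strip is at x≈177–205.

```bash
python3 - <<'E'
from h import *
s=np.load('w0.npy',allow_pickle=True).item()
W=lambda u,v:(150+u*.3-.35,55+v*.3-.35)
b=[(-.1,-.185),(-.1,.185),(.1,.185),(.1,-.185),(.035,.185),(.035,-.185),(.075,-.185),(.075,.185)]
o=[('wrist',*W(u,v),z,i,s) for u,v,z,i in[(75,420,.012,1),(717,412,.012,0),(750,41,.012,3),(39,48,.012,2),(22,178,.052,4),(771,171,.052,5),(783,85,.052,6),(17,95,.052,7)]]
j,e=fitrect(o,b);print(j,(e*1000).round(1))
p=[(-.04,-.07),(-.04,.07),(.04,.07),(.04,-.07)]
o=[('wrist',*W(u,v),.036,i,s) for u,v,i in[(350,230,2),(617,217,3),(615,369,0),(355,380,1)]]
t,e=fitrect(o,p);print(t,(e*1000).round(1),'inJ',inJ(j,t),t[2]-j[2])
g=lambda u,v,z:inJ(j,ray('wrist',*W(u,v),z,s))
print('low edge',g(335,232,.024),g(345,380,.024))
a=(g(72,32,.109)+g(107,28,.109))/2;c=(g(118,228,.109)+g(157,222,.109))/2
print('knob',a,c,(a+c)/2,'ang',np.arctan2(*(a-c)[::-1]))
print('jaw',g(203,212,.062),g(207,352,.062)); k=J(j,*((a+c)/2)); print('knob world',k, 'tcp inJ',inJ(j,manip.sense()['tcp_pos']))
E
```

```text
[ 0.55252963 -0.0304935   0.26849487] [[ 0.4 -0.1]
 [ 1.3 -0.5]
 [-1.1  1.2]
 [ 0.3 -0.7]
 [ 0.3  1.3]
 [-0.4  0.5]
 [-0.2 -0.7]
 [-0.5 -0.9]]
[ 0.53612166 -0.08337548  0.30323303] [[ 0.2 -0.6]
 [-0.   0.8]
 [-0.1 -0.8]
 [-0.1  0.5]] inJ [-0.02984865 -0.04663457] 0.03473815922085649
low edge [0.00608255 0.03225288] [-0.07490517  0.02810273]
knob [0.09515062 0.13121263] [0.01546502 0.11738742] [0.05530782 0.12430002] ang 0.17178690776199432
jaw [0.01880168 0.09587212] [-0.05088951  0.09782243]
knob world [0.57288146 0.1040251 ] tcp inJ [-0.02984648  0.01965122]
```

```bash
python3 -m creep '[{"slide":[-1.5,1.3,2.5],"angular":[0,0,-0.004],"claw":1},{"slide":[-1.5,1.3,2.5],"angular":[0,0,0],"claw":1},{"slide":[-1.5,1.3,2.5],"angular":[0,0,0],"claw":1},{"slide":[-1.5,1.3,2.5],"angular":[0,0,0],"claw":1},{"slide":[-1.5,1.3,2.5],"angular":[0,0,0],"claw":1},{"slide":[0,0,3.5],"angular":[0,0,0],"claw":1},{"slide":[0,0,3.5],"angular":[0,0,0],"claw":1},{"slide":[0,0,3.5],"angular":[0,0,0],"claw":1},{"slide":[0,0,3.5],"angular":[0,0,0],"claw":1},{"slide":[0,0,3.5],"angular":[0,0,0],"claw":1}]'
python3 -m creep '[{"slide":[0,0,2],"angular":[0,0,0],"claw":1},{"slide":[0,0,2],"angular":[0,0,0],"claw":1},{"slide":[0,0,2],"angular":[0,0,0],"claw":1},{"slide":[0,0,1],"angular":[0,0,0],"claw":1},{"slide":[0,0,0.5],"angular":[0,0,0],"claw":1},{"slide":[0,0,0],"angular":[0,0,0],"claw":1},{"slide":[0,0,0],"angular":[0,0,0],"claw":1}]'
python3 - <<'E'
from h import *
s=manip.sense();j=[.55253,-.03049,.2685];print(inJ(j,s['tcp_pos']),s['tcp_pos'],R.from_quat(s['tool_rot']).as_matrix().round(4))
E
```

```text
t: 4.32
tcp_pos: [0.4637, -0.1022, 0.0799]
tool_rot: [0.991, 0.135, 0.0, 0.0]
force: [0.9, -0.8, -0.3]
finger_gap: 0.999
gripper_force: 0.0
t: 4.9
tcp_pos: [0.464, -0.1022, 0.0067]
tool_rot: [0.991, 0.134, 0.0, 0.0]
force: [-1.1, 0.7, -0.5]
finger_gap: 0.999
gripper_force: 0.0
[-0.10434142 -0.04562929] [ 0.46403194 -0.10216466  0.00670833] [[ 9.642e-01  2.653e-01  6.000e-04]
 [ 2.653e-01 -9.642e-01 -3.000e-04]
 [ 5.000e-04  4.000e-04 -1.000e+00]]
```

```bash
python3 -m creep '[{"slide":[0,0,0.25],"angular":[0,0,0],"claw":1},{"slide":[0.5,0,0],"angular":[0,0,0],"claw":1},{"slide":[0.5,0,0],"angular":[0,0,0],"claw":1},{"slide":[0.5,0,0],"angular":[0,0,0],"claw":1},{"slide":[0.5,0,0],"angular":[0,0,0],"claw":1},{"slide":[0.5,0,0],"angular":[0,0,0],"claw":1},{"slide":[0.5,0,0],"angular":[0,0,0],"claw":1},{"slide":[0.4,0,0],"angular":[0,0,0],"claw":1},{"slide":[0.3,0,0],"angular":[0,0,0],"claw":1},{"slide":[0.2,0,0],"angular":[0,0,0],"claw":1}]'
for i in 1 ; do python3 -m creep '[{"slide":[0.2,0,0],"angular":[0,0,0],"claw":1},{"slide":[0.2,0,0],"angular":[0,0,0],"claw":1},{"slide":[0.1,0,0],"angular":[0,0,0],"claw":1},{"slide":[0,0,0],"angular":[0,0,0],"claw":1}]'; done
python3 - <<'E'
from h import *
s=manip.sense();j=[.55253,-.03049,.2685];print(inJ(j,s['tcp_pos']),s['tcp_pos'],s['force'],s['ft_torque'])
E
```

```text
t: 5.73
tcp_pos: [0.4987, -0.0907, 0.0039]
tool_rot: [0.991, 0.134, -0.003, -0.001]
force: [-6.6, -2.1, 5.2]
finger_gap: 1.001
gripper_force: 3.5
t: 6.07
tcp_pos: [0.5035, -0.0894, 0.0039]
tool_rot: [0.991, 0.134, -0.003, -0.001]
force: [-6.9, -1.4, 4.1]
finger_gap: 0.998
gripper_force: 2.9
[-0.06291883 -0.04376028] [ 0.50347453 -0.08937379  0.00386034] [-6.85923545 -1.44644423  4.13720878] [-0.12819311  0.82228401  0.05732261]
```

```bash
python3 -m creep '[{"slide":[0.2,0,0],"angular":[0,0,0],"claw":1},{"slide":[0.2,0,0],"angular":[0,0,0],"claw":1},{"slide":[0.1,0,0],"angular":[0,0,0],"claw":1},{"slide":[0.1,0,0],"angular":[0,0,0],"claw":1}]'
python3 -m creep '[{"slide":[0.1,0,0],"angular":[0,0,0],"claw":1},{"slide":[0.1,0,0],"angular":[0,0,0],"claw":1},{"slide":[0,0,0],"angular":[0,0,0],"claw":1}]'
python3 - <<'E'
from h import *
s=manip.sense();j=[.55253,-.03049,.2685];print(inJ(j,s['tcp_pos']),s['tcp_pos'],s['force'],s['ft_torque'])
E
```

```text
t: 6.4
tcp_pos: [0.5088, -0.0879, 0.0038]
tool_rot: [0.991, 0.134, -0.003, -0.001]
force: [-8.1, -2.8, 5.8]
finger_gap: 1.003
gripper_force: 4.0
t: 6.65
tcp_pos: [0.5107, -0.0874, 0.0038]
tool_rot: [0.991, 0.134, -0.003, -0.001]
force: [-6.8, -1.1, 5.5]
finger_gap: 0.998
gripper_force: 3.6
[-0.05544916 -0.04374379] [ 0.51067218 -0.0873763   0.00381692] [-6.84247412 -1.14254745  5.54284106] [-0.33442341  0.95624393  0.00695037]
```

```bash
python3 -m creep '[{"slide":[0.1,0,0],"angular":[0,0,0],"claw":1},{"slide":[0.1,0,0],"angular":[0,0,0],"claw":1},{"slide":[0,0,0],"angular":[0,0,0],"claw":1}]'
python3 -m creep '[{"slide":[0.1,0,0],"angular":[0,0,0],"claw":1},{"slide":[0.1,0,0],"angular":[0,0,0],"claw":1},{"slide":[0,0,0],"angular":[0,0,0],"claw":1}]'
python3 - <<'E'
from h import *
s=manip.sense();j=[.55253,-.03049,.2685];print(inJ(j,s['tcp_pos']),s['tcp_pos'],s['force'],s['ft_torque'])
E
```

```text
t: 6.9
tcp_pos: [0.5107, -0.0873, 0.0038]
tool_rot: [0.991, 0.134, -0.005, -0.002]
force: [-11.1, -6.1, 6.8]
finger_gap: 0.998
gripper_force: 6.3
t: 7.15
tcp_pos: [0.5107, -0.0872, 0.0038]
tool_rot: [0.991, 0.135, -0.007, -0.002]
force: [-15.8, -10.0, 10.8]
finger_gap: 1.002
gripper_force: 9.2
[-0.05540368 -0.04354987] [ 0.51066458 -0.08717727  0.00382114] [-15.78993395  -9.97022705  10.80650919] [-1.88296514  2.19024159 -0.09913369]
```

```bash
python3 -m creep '[{"slide":[0.1,0,0],"angular":[0,0,0],"claw":1},{"slide":[0.1,0,0],"angular":[0,0,0],"claw":1},{"slide":[-0.8,0,0],"angular":[0,0,0],"claw":1},{"slide":[-1,0,0],"angular":[0,0,0],"claw":1},{"slide":[-1,0,0],"angular":[0,0,0],"claw":1},{"slide":[0,0,-4],"angular":[0,0,0],"claw":1},{"slide":[0,0,-4],"angular":[0,0,0],"claw":1},{"slide":[0,0,-4],"angular":[0,0,0],"claw":1},{"slide":[0,0,-4],"angular":[0,0,0],"claw":1},{"slide":[0,0,-4],"angular":[0,0,0],"claw":1}]'
python3 -m creep '[{"slide":[2.2,-2.8,0],"angular":[0,0,0],"claw":1},{"slide":[2.2,-2.8,0],"angular":[0,0,0],"claw":1},{"slide":[2.2,-2.8,0],"angular":[0,0,0],"claw":1},{"slide":[2.2,-2.8,0],"angular":[0,0,0],"claw":1},{"slide":[2.2,-2.8,0],"angular":[0,0,0],"claw":1},{"slide":[2.2,-2.8,0],"angular":[0,0,0],"claw":1},{"slide":[0,0,0],"angular":[0,0,-0.1],"claw":0.2},{"slide":[0,0,0],"angular":[0,0,-0.072],"claw":0.2},{"slide":[0,0,0],"angular":[0,0,0],"claw":0.2},{"slide":[0,0,0],"angular":[0,0,0],"claw":0.2}]'
python3 - <<'E'
from h import *
s=manip.sense();j=[.55253,-.03049,.2685];print(inJ(j,s['tcp_pos']),s['tcp_pos'],s['q'],s['finger_gap'],R.from_quat(s['tool_rot']).as_matrix().round(4))
im,s=snap('scene','s1.png')
a=im[180:275,172:322]; cv2.imwrite('pics/s1c.png',cv2.resize(a,None,fx=5.3,fy=5.3,interpolation=cv2.INTER_CUBIC))
d=.0553-inJ(j,s['tcp_pos'])[0],.1243-inJ(j,s['tcp_pos'])[1]; M=R.from_quat(s['tool_rot']).as_matrix()
k=J(j,.0552,.1245); print('to go tool',M.T@(np.array([k[0],k[1],.078])-s['tcp_pos']))
E
```

```text
t: 7.98
tcp_pos: [0.4922, -0.0937, 0.2055]
tool_rot: [0.991, 0.134, 0.0, -0.0]
force: [0.7, -1.0, 0.1]
finger_gap: 1.0
gripper_force: 0.0
t: 8.82
tcp_pos: [0.5752, 0.1032, 0.2035]
tool_rot: [0.976, 0.217, -0.0, -0.0]
force: [0.0, 0.3, -0.7]
finger_gap: 0.598
gripper_force: 0.0
[0.0572657  0.12285883] [0.5751512  0.10315854 0.20348178] [-1.37497837e-02  5.06205965e-01  1.56581665e+00  2.18034956e-04
  1.06995438e+00  1.11847414e+00] 0.5975375001849468 [[ 9.054e-01  4.246e-01 -4.000e-04]
 [ 4.246e-01 -9.054e-01  2.000e-04]
 [-3.000e-04 -3.000e-04 -1.000e+00]]
to go tool [-0.00172544 -0.00192428  0.1254829 ]
```

View pics/s1c.png

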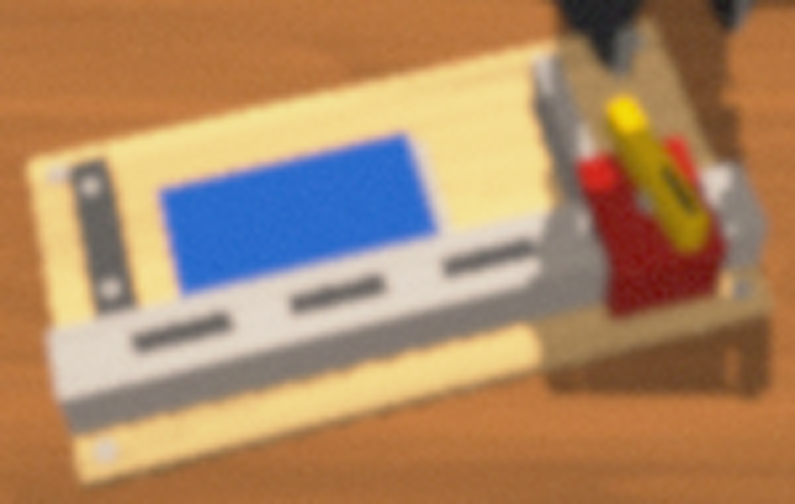

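```bash
python3 -m creep '[{"slide":[-0.17,-0.19,1.25],"angular":[0,0,0],"claw":0.2},{"slide":[0,0,2],"angular":[0,0,0],"claw":0.2},{"slide":[0,0,2],"angular":[0,0,0],"claw":0.2},{"slide":[0,0,2],"angular":[0,0,0],"claw":0.2},{"slide":[0,0,2],"angular":[0,0,0],"claw":0.2},{"slide":[0,0,2],"angular":[0,0,0],"claw":0.2},{"slide":[0,0,1.3],"angular":[0,0,0],"claw":0.2},{"slide":[0,0,0],"angular":[0,0,0],"claw":0.2},{"slide":[0,0,0],"angular":[0,0,0],"claw":0.2}]'
python3 -m creep '[{"slide":[0,0,0],"angular":[0,0,0],"claw":-1},{"slide":[0,0,0],"angular":[0,0,0],"claw":-1},{"slide":[0,0,0],"angular":[0,0,0],"claw":-1},{"slide":[0,0,0],"angular":[0,0,0],"claw":-1},{"slide":[0,0,0],"angular":[0,0,0],"claw":-1},{"slide":[0,0,0],"angular":[0,0,0],"claw":-1}]' 100
python3 - <<'E'
from h import *
s=manip.sense();j=[.55253,-.03049,.2685];print(inJ(j,s['tcp_pos']),s['tcp_pos'],s['force'],s['ft_torque'])
E
```

```text
t: 9.62
tcp_pos: [0.5727, 0.1033, 0.0778]
tool_rot: [0.976, 0.217, -0.001, -0.0]
force: [1.0, -0.8, -0.3]
finger_gap: 0.601
gripper_force: 0.0
t: 10.12
tcp_pos: [0.5731, 0.1054, 0.08]
tool_rot: [0.976, 0.218, 0.001, -0.001]
force: [-1.3, 4.4, 4.5]
finger_gap: 0.169
gripper_force: 97.9
[0.05593805 0.12558717] [0.57314733 0.10543692 0.07997735] [-1.26565724  4.40727261  4.54121986] [ 0.72745758  0.22109494 -0.03457121]
```

```bash
python3 -m creep '[{"slide":[0,-0.15,-0.2],"angular":[0,0,-0.1],"claw":-1},{"slide":[0,0,0],"angular":[0,0,-0.1],"claw":-1},{"slide":[0,0,0],"angular":[0,0,-0.1],"claw":-1},{"slide":[0,0,0],"angular":[0,0,0],"claw":-1}]'
python3 -c "
from h import *
s=manip.sense();print(s['tool_rot'],s['ft_torque'],s['force'])"
python3 -m creep '[{"slide":[0,0,0],"angular":[0,0,-0.12],"claw":-1},{"slide":[0,0,0],"angular":[0,0,-0.12],"claw":-1},{"slide":[0,0,0],"angular":[0,0,-0.12],"claw":-1},{"slide":[0,0,0],"angular":[0,0,-0.12],"claw":-1},{"slide":[0,0,0],"angular":[0,0,0],"claw":-1}]'
python3 - <<'E'
from h import *
s=manip.sense();j=[.55253,-.03049,.2685];M=R.from_quat(s['tool_rot']).as_matrix();print(inJ(j,s['tcp_pos']),s['tcp_pos'],s['force'],s['ft_torque'],'knob',np.pi+j[2]-np.arctan2(M[1,0],M[0,0]))
E
```

```text
t: 10.45
tcp_pos: [0.5731, 0.1054, 0.0798]
tool_rot: [0.932, 0.363, 0.001, 0.0]
force: [3.2, 2.1, -9.6]
finger_gap: 0.17
gripper_force: 100.3
[9.31842548e-01 3.62862135e-01 6.90591154e-04 2.46116394e-04] [ 0.31645305 -0.56233592  0.75123933] [ 3.23186293  2.10117705 -9.58696652]
t: 10.87
tcp_pos: [0.5729, 0.1055, 0.0796]
tool_rot: [0.82, 0.573, 0.0, 0.0]
force: [3.3, 2.5, -12.7]
finger_gap: 0.171
gripper_force: 99.6
[0.05570189 0.12572221] [0.5728838  0.10550448 0.07955391] [  3.31368753   2.52642331 -12.68514225] [ 0.4310587  -0.73320942  0.4393166 ] knob 2.189944659121328
```

```bash
python3 -m creep '[{"slide":[0,0,0.15],"angular":[0,0,-0.12],"claw":-1},{"slide":[0,0,0],"angular":[0,0,-0.12],"claw":-1},{"slide":[0,0,0],"angular":[0,0,-0.12],"claw":-1},{"slide":[0,0,0],"angular":[0,0,-0.12],"claw":-1},{"slide":[0,0,0],"angular":[0,0,0],"claw":-1}]'
cat >> h.py <<'E'
def rep():
    s=manip.sense();j=[.55253,-.03049,.2685];M=R.from_quat(s['tool_rot']).as_matrix();print(inJ(j,s['tcp_pos']).round(4),s['tcp_pos'],s['force'].round(1),s['ft_torque'].round(3),'knob',np.pi+j[2]-np.arctan2(M[1,0],M[0,0]),'grip',s['gripper_force'])
E
python3 -c "from h import *;rep()"
python3 -m creep '[{"slide":[0,0,0],"angular":[0,0,-0.12],"claw":-1},{"slide":[0,0,0],"angular":[0,0,-0.12],"claw":-1},{"slide":[0,0,0],"angular":[0,0,0],"claw":-1}]'
python3 -c "from h import *;rep()"
```

```text
t: 11.28
tcp_pos: [0.5727, 0.1056, 0.0792]
tool_rot: [0.661, 0.75, 0.0, 0.0]
force: [1.3, 2.4, -5.6]
finger_gap: 0.168
gripper_force: 100.6
[0.0556 0.1258] [0.57273264 0.10556841 0.07923549] [ 1.3  2.4 -5.6] [ 0.427 -0.338  0.028] knob 1.7129343483260764 grip 100.58468699455261
t: 11.53
tcp_pos: [0.5726, 0.1055, 0.0792]
tool_rot: [0.567, 0.824, 0.0, 0.0]
force: [1.3, 2.6, -4.2]
finger_gap: 0.168
gripper_force: 100.7
[0.0554 0.1258] [0.57261458 0.1055201  0.07921816] [ 1.3  2.6 -4.2] [ 0.494 -0.263  0.035] knob 1.474314975939177 grip 100.71925163269043
```

```bash
python3 -m creep '[{"slide":[-0.3,-0.03,0],"angular":[0,0,0],"claw":-1},{"slide":[-0.6,-0.06,0],"angular":[0,0,0],"claw":-1},{"slide":[-0.6,-0.06,0],"angular":[0,0,0],"claw":-1},{"slide":[-0.6,-0.06,0],"angular":[0,0,0],"claw":-1},{"slide":[-0.6,-0.06,0],"angular":[0,0,0],"claw":-1},{"slide":[-0.6,-0.06,0],"angular":[0,0,0],"claw":-1}]'
python3 -c "from h import *;rep()"
python3 -m creep '[{"slide":[-0.6,-0.06,0],"angular":[0,0,0],"claw":-1},{"slide":[-0.6,-0.06,0],"angular":[0,0,0],"claw":-1},{"slide":[-0.6,-0.06,0],"angular":[0,0,0],"claw":-1},{"slide":[-0.6,-0.06,0],"angular":[0,0,0],"claw":-1},{"slide":[-0.6,-0.06,0],"angular":[0,0,0],"claw":-1},{"slide":[0,0,0],"angular":[0,0,0],"claw":-1}]'
python3 -c "from h import *;rep()"
```

```text
t: 12.03
tcp_pos: [0.5813, 0.0744, 0.0792]
tool_rot: [0.569, 0.823, 0.001, -0.0]
force: [2.0, 6.8, -2.7]
finger_gap: 0.169
gripper_force: 100.8
[0.0555 0.0935] [0.58127557 0.07435426 0.07923678] [ 2.   6.8 -2.7] [ 0.993 -0.33   0.095] knob 1.4782391352616564 grip 100.83126425743103
t: 12.53
tcp_pos: [0.5897, 0.0441, 0.0792]
tool_rot: [0.569, 0.823, 0.0, 0.0]
force: [1.7, 1.4, -4.1]
finger_gap: 0.168
gripper_force: 100.9
[0.0556 0.062 ] [0.58966848 0.04406898 0.07923796] [ 1.7  1.4 -4.1] [ 0.405 -0.252 -0.094] knob 1.4778861903440978 grip 100.88368535041809
```

```bash
python3 -m creep '[{"slide":[-0.3,-0.03,0],"angular":[0,0,0],"claw":-1},{"slide":[-0.3,-0.03,0],"angular":[0,0,0],"claw":-1},{"slide":[-0.3,-0.03,0],"angular":[0,0,0],"claw":-1},{"slide":[-0.3,-0.03,0],"angular":[0,0,0],"claw":-1},{"slide":[-0.3,-0.03,0],"angular":[0,0,0],"claw":-1},{"slide":[-0.3,-0.03,0],"angular":[0,0,0],"claw":-1},{"slide":[-0.3,-0.03,0],"angular":[0,0,0],"claw":-1},{"slide":[-0.3,-0.03,0],"angular":[0,0,0],"claw":-1}]'
python3 -c "from h import *;rep()"
python3 -m creep '[{"slide":[-0.2,-0.02,0],"angular":[0,0,0],"claw":-1},{"slide":[-0.2,-0.02,0],"angular":[0,0,0],"claw":-1},{"slide":[-0.2,-0.02,0],"angular":[0,0,0],"claw":-1},{"slide":[-0.1,-0.01,0],"angular":[0,0,0],"claw":-1}]'
python3 -c "from h import *;rep()"
```

```text
t: 13.2
tcp_pos: [0.5952, 0.0239, 0.0792]
tool_rot: [0.568, 0.823, 0.002, -0.002]
force: [1.2, 11.3, -2.7]
finger_gap: 0.169
gripper_force: 101.1
[0.0556 0.0411] [0.59519554 0.0238881  0.07919684] [ 1.2 11.3 -2.7] [ 1.702 -0.313 -0.141] knob 1.4764318682384676 grip 101.12571001052856
t: 13.53
tcp_pos: [0.597, 0.0173, 0.0792]
tool_rot: [0.568, 0.823, 0.002, -0.002]
force: [0.3, 12.5, -2.2]
finger_gap: 0.167
gripper_force: 101.1
[0.0556 0.0343] [0.59703546 0.01728879 0.0791962 ] [ 0.3 12.5 -2.2] [ 1.833 -0.235 -0.032] knob 1.4764649195948112 grip 101.14511847496033
```

```bash
python3 -m creep '[{"slide":[-0.1,-0.01,0],"angular":[0,0,0],"claw":-1},{"slide":[-0.1,-0.01,0],"angular":[0,0,0],"claw":-1},{"slide":[-0.1,-0.01,0],"angular":[0,0,0],"claw":-1},{"slide":[0,0,0],"angular":[0,0,0],"claw":-1}]'
python3 -c "from h import *;rep()"
python3 -m creep '[{"slide":[-0.1,-0.01,0],"angular":[0,0,0],"claw":-1},{"slide":[-0.1,-0.01,0],"angular":[0,0,0],"claw":-1},{"slide":[-0.1,-0.01,0],"angular":[0,0,0],"claw":-1},{"slide":[0,0,0],"angular":[0,0,0],"claw":-1}]'
python3 -c "from h import *;rep()"
```

```text
t: 13.87
tcp_pos: [0.5978, 0.0144, 0.0792]
tool_rot: [0.568, 0.823, 0.002, -0.002]
force: [1.0, 10.5, -1.2]
finger_gap: 0.171
gripper_force: 101.1
[0.0556 0.0312] [0.59783221 0.01437316 0.07920106] [ 1.  10.5 -1.2] [ 1.708 -0.337 -0.021] knob 1.4763532353842224 grip 101.13699674606323
t: 14.2
tcp_pos: [0.5982, 0.0129, 0.0792]
tool_rot: [0.568, 0.823, 0.002, -0.003]
force: [1.1, 16.9, -1.1]
finger_gap: 0.167
gripper_force: 101.3
[0.0556 0.0298] [0.59821571 0.01293629 0.07920303] [ 1.1 16.9 -1.1] [ 2.299 -0.296  0.031] knob 1.4769324955759047 grip 101.31912589073181
```

```bash
python3 -m creep '[{"slide":[-0.1,-0.01,0],"angular":[0,0,0],"claw":-1},{"slide":[-0.1,-0.01,0],"angular":[0,0,0],"claw":-1},{"slide":[-0.1,-0.01,0],"angular":[0,0,0],"claw":-1},{"slide":[0,0,0],"angular":[0,0,0],"claw":-1}]'
python3 -c "
from h import *
rep()
a,_=snap('scene','s2.png');b,_=snap('side','d2.png')
a=cv2.resize(a[185:275,172:292],(798,598),interpolation=cv2.INTER_CUBIC)[:420]
b=cv2.resize(b[170:265,230:330],(420,399),interpolation=cv2.INTER_CUBIC)
cv2.imwrite('pics/s2c.png',a); cv2.imwrite('pics/d2c.png',cv2.resize(b,None,fx=1.4,fy=1.4))"
```

```text
t: 14.53
tcp_pos: [0.5982, 0.0129, 0.0792]
tool_rot: [0.568, 0.823, 0.004, -0.004]
force: [1.3, 24.2, 0.2]
finger_gap: 0.166
gripper_force: 101.5
[0.0555 0.0297] [0.59820903 0.01285183 0.07920073] [ 1.3 24.2  0.2] [ 3.434 -0.334 -0.058] knob 1.47781382128413 grip 101.47162556648254
```

View pics/s2c.png

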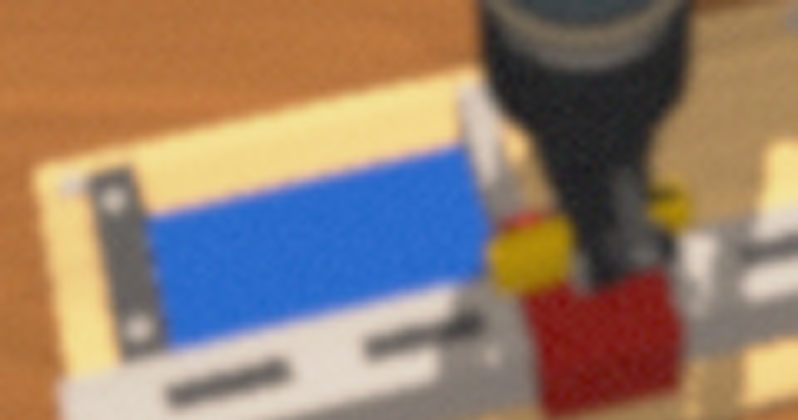

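```bash
python3 -c "
from h import *
j=[.55253,-.03049,.2685]
for u,v in((155,216),(460,150),(150,216),(490,275)): print(inJ(j,ray('scene',172+u/6.65,185+v/6.65,.036)))"
```

```text
[-0.03957187 -0.13559522]
[-0.03740871 -0.00215546]
[-0.04015032 -0.13765027]
[ 0.02755376 -0.00509437]
```

View pics/d2c.png

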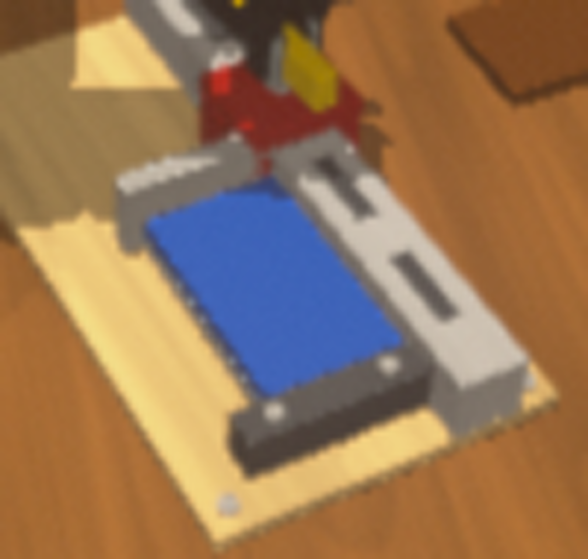

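```bash
python3 -m creep '[{"slide":[0.2,0.02,0],"angular":[0,0,0.06],"claw":-1},{"slide":[0,0,0],"angular":[0,0,0.06],"claw":-1}]' >/dev/null; python3 -c "from h import *;rep()"
python3 -m creep '[{"slide":[0,0,0],"angular":[0,0,0.06],"claw":-1},{"slide":[0,0,0],"angular":[0,0,0.06],"claw":-1}]' >/dev/null; python3 -c "from h import *;rep()"
python3 -m creep '[{"slide":[0,0,0],"angular":[0,0,0.06],"claw":-1},{"slide":[0,0,0],"angular":[0,0,0.06],"claw":-1}]' >/dev/null; python3 -c "from h import *;rep()"
python3 -m creep '[{"slide":[0,0,0],"angular":[0,0,0.06],"claw":-1},{"slide":[0,0,0],"angular":[0,0,0.06],"claw":-1}]' >/dev/null; python3 -c "from h import *;rep()"
```

```text
[0.0556 0.0297] [0.59826617 0.01291624 0.07920932] [ 1.2 16.7 -0.6] [ 2.642 -0.34   0.037] knob 1.5986096189985108 grip 101.32184386253357
[0.0557 0.0297] [0.59832991 0.01292827 0.07921772] [ 0.4 18.1 -1.2] [ 2.636 -0.371  0.062] knob 1.7193516568045717 grip 101.30582213401794
[0.0557 0.0297] [0.59835356 0.01291613 0.07921319] [ 1.3 18.5 -1.3] [ 2.685 -0.396  0.105] knob 1.8392104680416097 grip 101.34684562683105
[0.0558 0.0297] [0.59844089 0.01289555 0.07929864] [ 1.4 18.  -0.7] [ 2.675 -0.397  0.29 ] knob 1.9585815451920978 grip 101.42508387565613
```

```bash
python3 -m creep '[{"slide":[0,0,0],"angular":[0,0,0.06],"claw":-1},{"slide":[0,0,0],"angular":[0,0,0.06],"claw":-1}]' >/dev/null; python3 -c "from h import *;rep()"
python3 -m creep '[{"slide":[0,0,0],"angular":[0,0,0.06],"claw":-1}]' >/dev/null; python3 -c "from h import *;rep()"
python3 -m creep '[{"slide":[0,0,0],"angular":[0,0,0],"claw":-1},{"slide":[0,0,0],"angular":[0,0,0],"claw":-1}]' >/dev/null; python3 -c "from h import *;rep()"
```

```text
[0.0558 0.0296] [0.59847162 0.01289186 0.07934919] [ 1.  17.6  0.2] [ 2.706 -0.392  0.385] knob 2.0777816302328374 grip 101.52958631515503
[0.0558 0.0296] [0.59849758 0.01288337 0.07940684] [ 0.4 18.5 -0.3] [ 2.642 -0.388  0.505] knob 2.1373739861006644 grip 101.58995389938354
[0.0558 0.0296] [0.59850732 0.0128597  0.07939126] [ 1.3 18.1  0.7] [ 2.603 -0.332  0.068] knob 2.136399235239388 grip 101.43573760986328
```

```bash
python3 -m creep '[{"slide":[0.15,-0.1,0],"angular":[0,0,0],"claw":-1},{"slide":[0,0,0],"angular":[0,0,0],"claw":-1}]' >/dev/null; python3 -c "from h import *;rep()"
python3 -m creep '[{"slide":[0,0,0],"angular":[0,0,0],"claw":0.2},{"slide":[0,0,0],"angular":[0,0,0],"claw":0.2},{"slide":[0,0,0],"angular":[0,0,0],"claw":0.2},{"slide":[0,0,0],"angular":[0,0,0],"claw":0.2},{"slide":[0,0,0],"angular":[0,0,0],"claw":0.2},{"slide":[0,0,0],"angular":[0,0,0],"claw":0.2}]'
python3 -m creep '[{"slide":[0,0,-1],"angular":[0,0,0],"claw":0.2},{"slide":[0,0,-2],"angular":[0,0,0],"claw":0.2},{"slide":[0,0,-3],"angular":[0,0,0],"claw":0.2},{"slide":[0,0,-4],"angular":[0,0,0],"claw":0.2},{"slide":[-2,0,-4],"angular":[0,0,0],"claw":0.2},{"slide":[-4,0,-3],"angular":[0,0,0],"claw":0.2},{"slide":[-4,0,-3],"angular":[0,0,0],"claw":0.2},{"slide":[0,0,0],"angular":[0,0,0],"claw":0.2},{"slide":[0,0,0],"angular":[0,0,0],"claw":0.2}]'
python3 - <<'E'
from h import *
im,s=snap('wrist','w9.png'); np.save('w9.npy',s,allow_pickle=True); j=[.55253,-.03049,.2685]
uv=proj('wrist',[*J(j,-.005,-.06),.036],s); print(uv)
u,v=np.clip(uv.astype(int),[140,105],[372,279]); 
cr=im[v-105:v+105,u-140:u+140]; print(u,v); cv2.imwrite('pics/w9c.png',cv2.resize(cr,(800,600),interpolation=cv2.INTER_CUBIC))
E
```

```text
[0.0558 0.0297] [0.59850076 0.01294079 0.07942942] [ 0.9 12.6 -1.6] [ 1.921 -0.359  0.108] knob 2.1351475299990734 grip 101.28515839576721
t: 16.38
tcp_pos: [0.599, 0.0085, 0.079]
tool_rot: [0.802, 0.597, -0.0, 0.0]
force: [-0.2, 0.3, 0.8]
finger_gap: 0.598
gripper_force: 0.0
t: 17.13
tcp_pos: [0.5751, -0.0745, 0.2687]
tool_rot: [0.803, 0.596, 0.001, 0.002]
force: [0.7, 0.8, -0.2]
finger_gap: 0.602
gripper_force: 0.0
[251.99827791 170.05569644]
251 170
```

View pics/w9c.png

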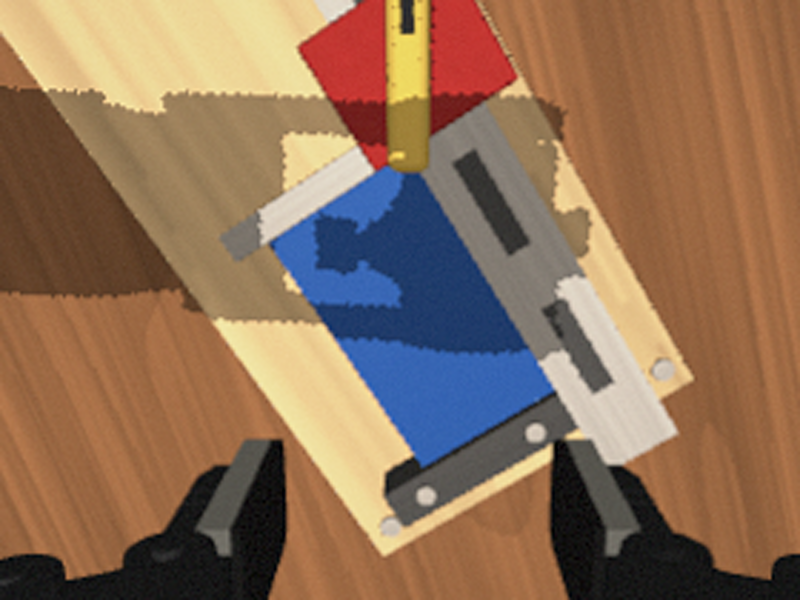

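The final view shows the pile seated. Blue's free edge runs from (270,243) to (418,465), touching the jaw, the stop and the rail. The lower blank does not protrude.

```bash
python3 - <<'E'
from h import *
s=np.load('w9.npy',allow_pickle=True).item(); j=[.55253,-.03049,.2685]
g=lambda u,v,z:inJ(j,ray('wrist',111+u*.35-.33,65+v*.35-.33,z,s))
print(g(270,243,.036),g(418,465,.036),'home corners -.045 0 / -.045 -.14'); a,c=g(408,0,.109),g(408,170,.109); print('knob',np.pi-np.arctan2(*(a-c)[::-1]))
print(g(385,553,.012))
E
```

```text
[-0.04387631 -0.00157581] [-0.04578862 -0.13765118] home corners -.045 0 / -.045 -.14
knob 2.137504448606818
[-0.09675592 -0.18324704]
```

```bash
python3 -c "
from h import *
print(ticket.sign_off())"
```

```text
the job is handed in; nothing more can be done
None
```

I handed the job in; no verdict came back. The pile looks square against the rail and end stop, with the jaw against it. I tightened the knob to about 0.5 N m, roughly 55 N on the shoe, and the arm is clear of everything.

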